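# Set the amplifier's gain lever to the third click

### The job

Someone left the amplifier's gain lever at an unknown click. Pushing it with a fingertip only, never pinching it, slide it back fully home against its stop at the end with the round steel disc, then push it out again counting the clicks and stop at the third one without going past it. Then leave the lever resting there, with the stand, the light gate and the brass weight undisturbed.

Things in the scene. Friction and masses are not known exactly. Their poses are not given: they have to be found in the camera images.
- console: Fixed low amplifier box, navy with a white top plate: 200 (x) x 270 (y) x 70 mm high. Origin: centre of its underside, z up. The lever's 105 mm slot runs along box y at box x = -30 mm, tick marks beside it at every click. The home end is the -y end, with a flat 18 mm steel disc at y = -66 mm. Nothing else stands on the plate within 60 mm of the slot.
- lever (a joint): Lever's distance out of its home stop along box +y, m: 0 home, 0.080 far stop. Clicks every 16 mm: 0.016 first, 0.032 second, 0.048 third, 0.064, 0.080 (home is not counted). Starts in the first or second. Leaving a click takes about 6 N at its start, then less; half way to the next it snaps on by itself into that one, 8 mm ahead of the finger, and stays there.
- lever_top (a point): Centre of the top of the lever, an upright grey paddle 10 mm thick along the slot (box y), 30 mm wide across it (box x), 34 mm tall above the top plate, so this point is 104 mm above the bench. At home it is at box (-30, -40) mm. Push on its broad upright faces.
- stand: Loose bystander: grey cast cone foot 100 mm across with an upright 12 mm rod and a clamp block, 200 mm tall, 1.6 kg, standing on the bench beyond the box's +y side. Origin: centre of its underside.
- gate: Loose bystander: flat black U-shaped light gate, about 100 x 120 x 22 mm, lying on the bench beside the box's -y side. Origin: centre of its underside.
- weight: Loose bystander: brass knobbed weight, 32 mm across and 47 mm tall, 0.2 kg, standing on the console's top plate at about box (+68, -70) mm. Origin: centre of its underside.

How it is judged:
By the outcome, as a careful person would: the job done as asked, in the order asked, and still so for the second after the job is handed in, with the robot touching nothing.
It also fails if it takes over 72 s, if anything falls off the work surface, if the arm or the gripper's body presses on something with over 40 N, if the wrist force passes 120 N, or if a joint passes its speed limit or range.

### The arm

A 7-joint arm with a two-finger parallel gripper is mounted at the origin on the work surface. World frame = base frame: x ahead of the robot, y to its left, z up, the work surface at z = 0. Lengths are in m, angles in degrees, forces in N, time in s.
With the tool pointing down it reaches from about 0.425 to 0.875 m from the base axis. Payload 4.7 kg.
Tool frame: the origin (TCP) lies between the finger pads; the fingertips stand 14 mm ahead of it and the grasp point (between the pads) lies 5 mm behind it (arm.nose_length is the distance from the TCP to the fingertips, in m); z points along the fingers, y is the line along which they close (so a half turn about z gives the same grasp; the last joint's range is limited). The gripper opens to 85 mm and grips with 20 to 120 N. Pads are 22 mm wide; open, the fingers measure 114 mm over their backs; the gripper's body (76 mm by 85 mm) begins 54 mm behind the grasp point. The pads swing forward as they close: fully open they stand 13 mm farther back than shut.
Start: joints at [67.328, 18.392, -4.016, 83.108, 1.295, 78.541, -3.26], TCP at [0.259, -0.596, 0.245] pointing down, gripper open.
Joint ranges: [-163.93, 163.93], [-17.29, 119.83], [-79.2, 71.16], [3.27, 140.29], [-89.18, 269.18], [5.43, 117.66], [-154.24, 154.24]. Speed limits (degrees/s): [147.25, 147.25, 180, 180, 180, 180, 180].

### API

Orientations are given as a 3x3 rotation matrix whose columns are the frame's x, y, z axes.
In Python, from cell import arm, vision gives the robot as it stands.
- The arm moves only by the tool carry_out, never from a script. Its argument "commands" is a list of rows, each an object with "travel": the shift along the tool's x, y, z as a fraction of full scale, a list of three; "angular": the turn, a rotation vector about the tool's x, y, z as a fraction of full scale, a list of three. A call has exactly 5 rows; each row is the pose to reach, as a shift and turn from the pose commanded when the call began, along the tool's axes at that moment, turning the shorter way round; what a row does not reach only later rows make up. Full scale, the value 1, is 0.8 m for a shift and 180 degrees for a turn. A row lasts 1/12 s, in which the tool goes at most 41.7 mm and 7.16 degrees, less where a joint would pass 70% of its speed; a pose out of reach is approached as far as the arm can. A call with a number of a shift or a turn outside -1 to 1 is refused whole. A call with a gripper value outside its range is refused whole. "gripper" is the closure, from -1 (fully open) to 1 (shut), set as the call begins (left out, the last holds). The fingers move at their own pace and stop on an object; "newtons" is the grip in N (left out, the last holds). Time passes only in rows, so rows that repeat a pose let the fingers close, or fill a call up. It gives the time, the measured TCP pose, the force, the opening and the grip force at its end, in the units of the state.
- arm.read_state(): the state, without advancing time (a new reading comes with each control period).
- vision.snapshot(name): name is "side" or "top"; returns the picture (480x640x3 uint8, blue, green, red); there is no depth.
- vision.get_calibration(name): a dict with "fx", "fy", "cx", "cy" (pixels), "world_to_cam" (4x4, takes a point from world to camera coordinates). Camera axes: x right, y down, z forward; pixel columns grow to the right and rows downward; lengths in m; the calibration is good to about 2 mm. A picture is of the moment at which its call begins. get_calibration takes no time and is no camera call.
- arm.sign_off(): hands the job in; it is judged then, once.
The state is a dict: "t": time; "q": joint angles; "dq": joint speeds; "joint_efforts": joint torques, N m; "position": TCP position; "tcp_rot": TCP orientation; "force": force on the tool from outside, world axes, zero at the start; "moment": the same for the moment, N m; "width": opening from 0.0 (shut) to 1.0 (fully open); "grip_force": force on a finger pad.
Only numpy, scipy, OpenCV 4.12 (cv2) and the standard library are available. Lean on these libraries where they do the work, as an engineer would, in place of code of your own. Each camera call takes 0.05 s, during which the arm holds its last target. There are 200 camera calls.

## Working session

There is one attempt and no reset: what is moved stays moved. The work goes in short steps, Python scripts to look and compute and a tool call to move; the robot and the scene stay as the last step left them, time stands still between calls to the robot, and variables do not carry over. Pictures are saved under pics/ and viewed, at most 10 in all, crops included, and the job is handed in when it is done.

Besides the shell and the picture viewer there is one more tool, called after "Request:" by a JSON object that holds its "fn" and its "kwargs", one argument or row to a line. carry_out: Moves the arm, as the interface text tells. Its arguments: {"type":"object","properties":{"commands":{"type":"array","items":{"type":"object","properties":{"travel":{"type":"array","items":{"type":"number"}},"angular":{"type":"array","items":{"type":"number"}}}}},"gripper":{"type":"number"},"newtons":{"type":"number"}},"required":["commands"]}

```bash
mkdir -p pics; python3 - <<'E'
from cell import arm, vision
import cv2, numpy as np
for n in("top","side"):
    cv2.imwrite(f"pics/{n}0.png",vision.snapshot(n)); c=vision.get_calibration(n); print(n,c)
s=arm.read_state(); print(s["t"],s["position"],np.round(s["tcp_rot"],3),s["force"],s["width"],arm.nose_length)
E
```

```text
top {'fx': 620.5418092597506, 'fy': 620.5418092597506, 'cx': 332.86956651857656, 'cy': 245.35114747086118, 'world_to_cam': array([[-0.00539195, -0.9999705 ,  0.00547069,  0.04605253],
       [-0.9836213 ,  0.00431797, -0.18019573,  0.61182206],
       [ 0.18016679, -0.00635269, -0.98361556,  1.22448977],
       [ 0.        ,  0.        ,  0.        ,  1.        ]])}
side {'fx': 569.7171252371428, 'fy': 569.7171252371428, 'cx': 319.81603555721335, 'cy': 239.3574755772347, 'world_to_cam': array([[-0.95360921, -0.30043103,  0.01925287,  0.58107862],
       [-0.2197909 ,  0.65109055, -0.7264799 ,  0.17472784],
       [ 0.20572175, -0.69700953, -0.68691795,  0.93541186],
       [ 0.        ,  0.        ,  0.        ,  1.        ]])}
0.1 [ 0.25876062 -0.59575201  0.24430038] [[ 0.917  0.398 -0.001]
 [ 0.398 -0.917  0.002]
 [-0.    -0.002 -1.   ]] [ 0.31544869  0.54548134 -0.19436096] 0.9990061367684681 0.014
```

View pics/top0.png

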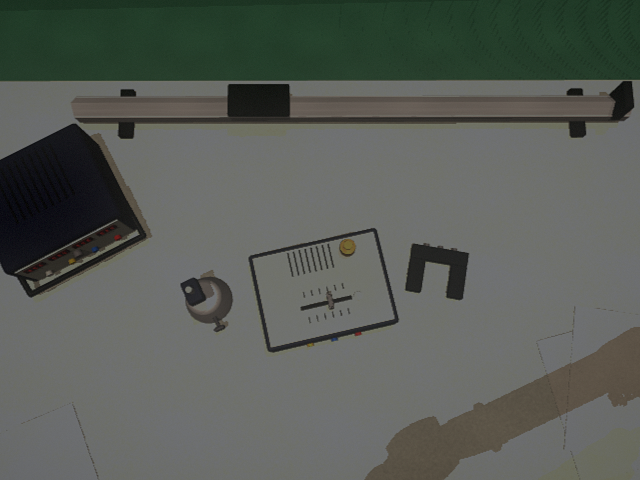

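View pics/side0.png

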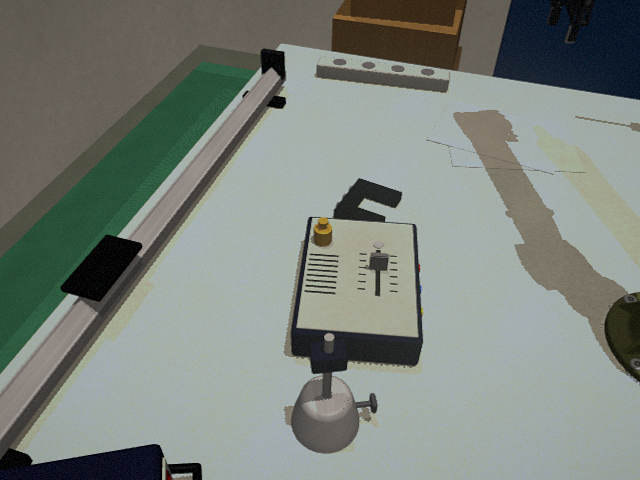

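The top view shows the console with top corners near (250,257), (376,231), (397,321) and (270,350). The lever is near (330,297), the weight at (347,246), the stand at (208,298) and the gate at (437,270). I'll enlarge both views.

```bash
cat > h.py <<'E'
from cell import arm, vision
import cv2, numpy as np
def w(n,u,v,z):
    c=vision.get_calibration(n);T=c["world_to_cam"];R,t=T[:3,:3],T[:3,3]
    d=R.T@np.array([(u-c["cx"])/c["fx"],(v-c["cy"])/c["fy"],1]);o=-R.T@t
    return o+d*(z-o[2])/d[2]
def px(n,p):
    c=vision.get_calibration(n);q=c["world_to_cam"][:3,:3]@p+c["world_to_cam"][:3,3]
    return c["fx"]*q[0]/q[2]+c["cx"],c["fy"]*q[1]/q[2]+c["cy"]
def crop(n,x,y,wd,ht,k,f,im=None):
    im=vision.snapshot(n) if im is None else im
    cv2.imwrite(f,cv2.resize(im[y:y+ht,x:x+wd],None,fx=k,fy=k,interpolation=cv2.INTER_CUBIC))
E
python3 - <<'E'
from h import *
a=cv2.imread("pics/top0.png");b=cv2.imread("pics/side0.png")
A=cv2.resize(a[225:355,240:400],None,fx=5,fy=5,interpolation=cv2.INTER_CUBIC)[:600];cv2.imwrite("pics/c1.png",cv2.resize(a[228:358,242:402],None,fx=4.6,fy=4.6,interpolation=cv2.INTER_CUBIC))
cv2.imwrite("pics/c2.png",cv2.resize(b[210:370,285:435],None,fx=3.75,fy=3.75,interpolation=cv2.INTER_CUBIC))
E
```

```text
(no output)
```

View pics/c1.png

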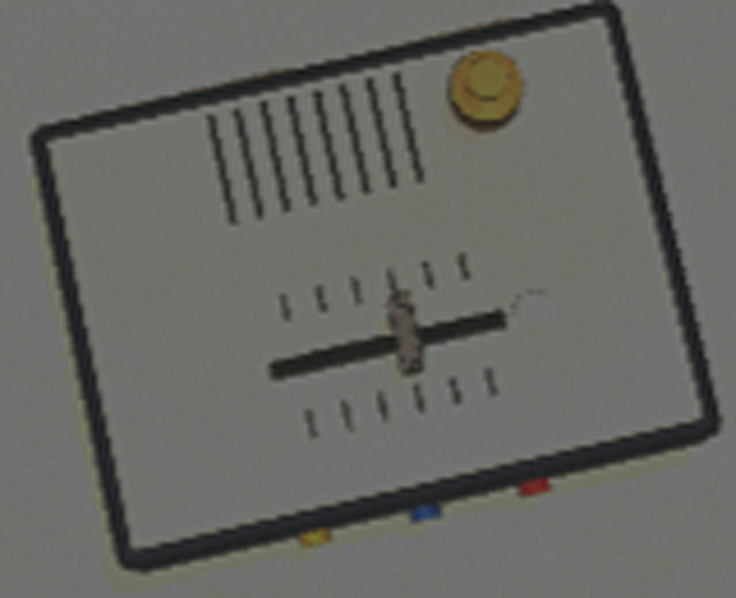

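View pics/c2.png

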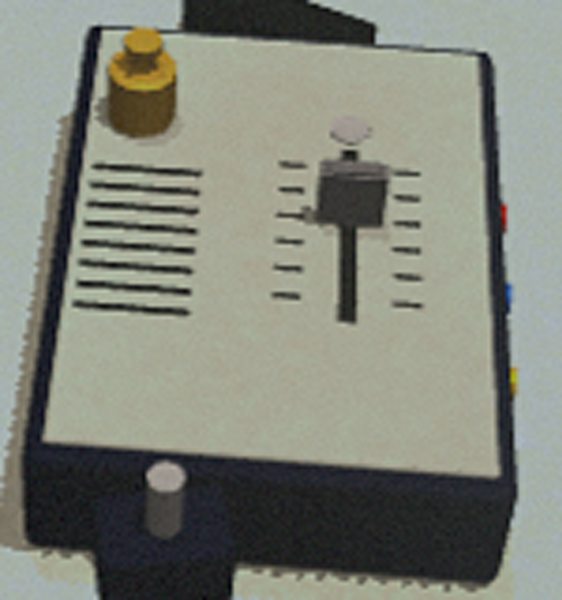

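c1 shows the plate corners at (40,132), (613,8), (718,430) and (128,568), with slot ends at (270,371) and (506,319). The home ticks are (463,266) and (490,382), and the far ticks are (286,306) and (312,424). The paddle top is near (403,318). c2 shows the paddle top at about (353,168), the near slot end at (347,322) and the disc at (350,130).

```bash
python3 - <<'E'
from h import *
def c1(u,v,z=.07): return w("top",242+(u+.5)/4.6-.5,228+(v+.5)/4.6-.5,z)
def c2(u,v,z=.07): return w("side",285+(u+.5)/3.75-.5,210+(v+.5)/3.75-.5,z)
# box coords of points (m)
pts=[((100,135),c1(40,132)),((100,-135),c1(613,8)),((-100,-135),c1(718,430)),((-100,135),c1(128,568)),
((-30,52.5),c1(270,371)),((-30,-52.5),c1(506,319)),((-4,-40),c1(463,266)),((-56,-40),c1(490,382)),((-4,40),c1(286,306)),((-56,40),c1(312,424))]
pts2=[((100,-135),c2(95,28)),((-100,-135),c2(490,53)),((-100,135),c2(505,478)),((100,135),c2(28,447)),((-30,52.5),c2(347,322)),((-30,-66),c2(350,130))]
def fit(P):
    B=np.array([p[0] for p in P])/1000;W=np.array([p[1][:2] for p in P])
    b0,w0=B.mean(0),W.mean(0);b,q=B-b0,W-w0
    a=np.arctan2((b[:,0]*q[:,1]-b[:,1]*q[:,0]).sum(),(b*q).sum())
    R=np.array([[np.cos(a),-np.sin(a)],[np.sin(a),np.cos(a)]]);t=w0-R@b0
    print("yaw",np.degrees(a),"org",t,"res mm\n",np.round((W-(B@R.T+t))*1000,1)); return R,t
corner_ticks=[p for p in pts if p[0][0] not in(-4,-56)]
for P in(corner_ticks,pts2,corner_ticks+pts2):
    R,t=fit(P)
for n,p in(("ticks",None),):
    for q in pts[6:]: print(q[0],np.round((q[1][:2]-t)@R*1000,1))
for p in(c1(403,300,.104),c1(400,298,.104),c2(353,168,.104)): print("levertop",np.round((p[:2]-t)@R*1000,1))
for k in range(6): print(k,[round(x,1) for n,o,s in(("top",(242,228),4.6),("side",(285,210),3.75)) for x in (np.array(px(n,np.r_[R@np.array([-.03,-.04+.016*k])+t,.104]))-o)*s])
s=arm.read_state();print(s['tcp_rot'])
E
```

```text
yaw 12.444425780725783 org [0.5211072  0.06335527] res mm
 [[-2.2 -5.8]
 [-5.5  3.8]
 [ 2.6  4.7]
 [ 3.2 -4. ]
 [ 1.2  0.8]
 [ 0.7  0.5]]
yaw 12.590195274750462 org [0.52087812 0.0661815 ] res mm
 [[-6.7  7.3]
 [ 1.2  6.8]
 [ 7.5 -6.5]
 [-2.2 -4.9]
 [ 0.1 -1.3]
 [ 0.1 -1.4]]
yaw 12.518029889001399 org [0.52099402 0.06476882] res mm
 [[-1.9 -7.3]
 [-5.5  2.2]
 [ 2.5  3.3]
 [ 3.4 -5.2]
 [ 1.4 -0.5]
 [ 0.7 -0.9]
 [-6.7  8.9]
 [ 1.3  8.1]
 [ 7.3 -5.2]
 [-2.5 -3.4]
 [-0.1  0. ]
 [ 0.1  0. ]]
(-4, -40) [ -2.7 -40.5]
(-56, -40) [-54.6 -40.6]
(-4, 40) [-2.6 38.9]
(-56, 40) [-55.2  38.8]
levertop [-14.9 -10.8]
levertop [-13.8  -9.7]
levertop [-28.9  -6.4]
0 [np.float64(476.2), np.float64(317.6), np.float64(354.9), np.float64(113.9)]
1 [np.float64(439.5), np.float64(325.9), np.float64(354.6), np.float64(138.8)]
2 [np.float64(402.7), np.float64(334.3), np.float64(354.2), np.float64(164.2)]
3 [np.float64(365.9), np.float64(342.7), np.float64(353.8), np.float64(190.3)]
4 [np.float64(329.0), np.float64(351.0), np.float64(353.4), np.float64(217.1)]
5 [np.float64(292.1), np.float64(359.4), np.float64(352.9), np.float64(244.6)]
[[ 9.17178764e-01  3.98475200e-01 -7.93400730e-04]
 [ 3.98475981e-01 -9.17177346e-01  1.61485958e-03]
 [-8.42076820e-05 -1.79726605e-03 -9.99998381e-01]]
```

Box origin is about (0.521, 0.0645) m, yaw about 12.45°. The lever is in the second click. I'll shut the gripper, align it with the box (tool x = box x, tool y = box -y), and push with the back of one finger.

Request:
{"fn": "carry_out", "kwargs": {
  "commands": [
    {"travel": [0.05,-0.01,0],"angular": [0,0,0.0123]},
    {"travel": [0.1,-0.021,0],"angular": [0,0,0.0245]},
    {"travel": [0.153,-0.032,0],"angular": [0,0,0.0368]},
    {"travel": [0.204,-0.042,0],"angular": [0,0,0.049]},
    {"travel": [0.255,-0.053,0],"angular": [0,0,0.0613]}
  ],
  "gripper": 1,
  "newtons": 60
}}

```text
t: 0.52
position: [0.429, -0.4756, 0.2449]
tcp_rot: [[0.977, 0.213, -0.0], [0.213, -0.977, 0.0], [-0.0, -0.0, -1.0]]
force: [0.4, 0.1, 0.7]
width: 0.301
grip_force: 0.0
```

Request:
{"fn": "carry_out", "kwargs": {
  "commands": [
    {"travel": [0.015,-0.045,0]},
    {"travel": [0.03,-0.09,0]},
    {"travel": [0.044,-0.134,0]},
    {"travel": [0.059,-0.179,0]},
    {"travel": [0.073,-0.224,0]}
  ]
}}

```text
invalid input at $.commands[0]: expected keys travel, angular
```

Request:
{"fn": "carry_out", "kwargs": {
  "commands": [
    {"travel": [0.015,-0.045,0],"angular": [0,0,0]},
    {"travel": [0.03,-0.09,0],"angular": [0,0,0]},
    {"travel": [0.044,-0.134,0],"angular": [0,0,0]},
    {"travel": [0.059,-0.179,0],"angular": [0,0,0]},
    {"travel": [0.073,-0.224,0],"angular": [0,0,0]}
  ]
}}

```text
t: 0.93
position: [0.446, -0.2873, 0.2447]
tcp_rot: [[0.976, 0.216, -0.001], [0.216, -0.976, 0.0], [-0.001, -0.001, -1.0]]
force: [1.0, 0.1, 0.3]
width: 0.002
grip_force: 0.0
```

Request:
{"fn": "carry_out", "kwargs": {
  "commands": [
    {"travel": [0.015,-0.045,0],"angular": [0,0,0]},
    {"travel": [0.03,-0.09,0],"angular": [0,0,0]},
    {"travel": [0.044,-0.134,0],"angular": [0,0,0]},
    {"travel": [0.059,-0.179,0],"angular": [0,0,0]},
    {"travel": [0.073,-0.224,0],"angular": [0,0,0]}
  ]
}}

```text
t: 1.35
position: [0.4643, -0.1, 0.245]
tcp_rot: [[0.977, 0.215, -0.0], [0.215, -0.977, -0.0], [-0.0, 0.0, -1.0]]
force: [0.5, 0.2, 0.2]
width: -0.002
grip_force: 0.0
```

Request:
{"fn": "carry_out", "kwargs": {
  "commands": [
    {"travel": [0.015,-0.045,0],"angular": [0,0,0]},
    {"travel": [0.03,-0.09,0],"angular": [0,0,0]},
    {"travel": [0.044,-0.134,0],"angular": [0,0,0]},
    {"travel": [0.059,-0.179,0],"angular": [0,0,0]},
    {"travel": [0.073,-0.224,0],"angular": [0,0,0]}
  ]
}}

```text
t: 1.77
position: [0.4827, 0.0875, 0.2452]
tcp_rot: [[0.977, 0.215, 0.0], [0.215, -0.977, -0.001], [-0.0, 0.001, -1.0]]
force: [0.9, 0.8, -0.1]
width: -0.0
grip_force: 0.0
```

Request:
{"fn": "carry_out", "kwargs": {
  "commands": [
    {"travel": [0,0,0.04],"angular": [0,0,0]},
    {"travel": [0,0,0.08],"angular": [0,0,0]},
    {"travel": [0,0,0.12],"angular": [0,0,0]},
    {"travel": [0,0,0.155],"angular": [0,0,0]},
    {"travel": [0,0,0.181],"angular": [0,0,0]}
  ]
}}

```text
t: 2.18
position: [0.4813, 0.0855, 0.0977]
tcp_rot: [[0.976, 0.216, -0.003], [0.216, -0.976, -0.0], [-0.003, -0.0, -1.0]]
force: [0.0, -0.6, -0.1]
width: 0.0
grip_force: 0.0
```

```bash
python3 - <<'E'
from h import *
s=arm.read_state();print(s["t"],s["position"],s["force"])
crop("side",270,190,200,150,4,"pics/d1.png")
E
```

```text
2.1833 [0.48133346 0.08552068 0.09770116] [ 0.03668825 -0.55340379 -0.13007886]
```

View pics/d1.png

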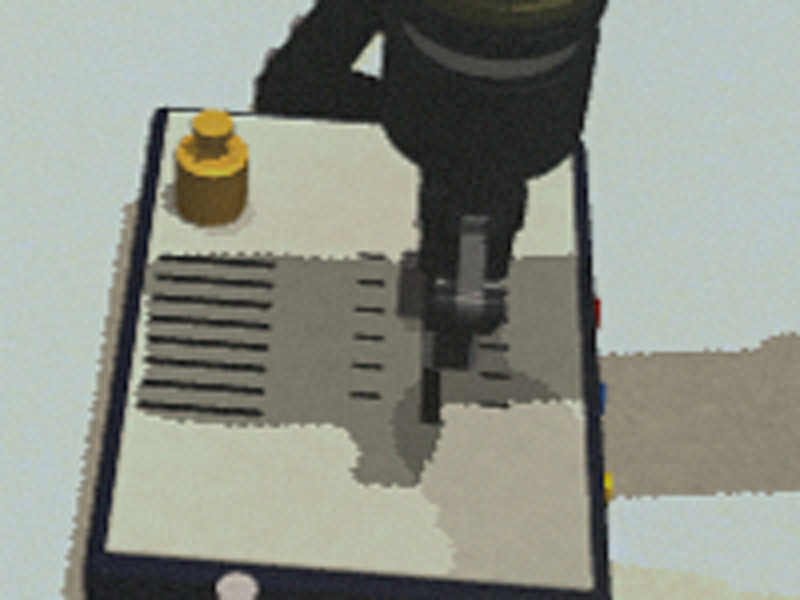

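The fingers are behind the lever at crop pixel (455,360), and the lever's edge is at (400,270). The weight is undisturbed. I'll approach the lever's +y face, shifting 4 mm along box +x.

Request:
{"fn": "carry_out", "kwargs": {
  "commands": [
    {"travel": [0.001,0.004,0],"angular": [0,0,0]},
    {"travel": [0.003,0.008,0],"angular": [0,0,0]},
    {"travel": [0.005,0.012,0],"angular": [0,0,0]},
    {"travel": [0.005,0.015,0],"angular": [0,0,0]},
    {"travel": [0.005,0.017,0],"angular": [0,0,0]}
  ]
}}

```text
t: 2.65
position: [0.4912, 0.0727, 0.1019]
tcp_rot: [[0.977, 0.215, 0.003], [0.215, -0.977, -0.0], [0.002, 0.001, -1.0]]
force: [-0.1, 0.4, -0.0]
width: -0.001
grip_force: 0.0
```

Request:
{"fn": "carry_out", "kwargs": {
  "commands": [
    {"travel": [0,0.001,0],"angular": [0,0,0]},
    {"travel": [0,0.002,0],"angular": [0,0,0]},
    {"travel": [0,0.003,0],"angular": [0,0,0]},
    {"travel": [0,0.004,0],"angular": [0,0,0]},
    {"travel": [0,0.005,0],"angular": [0,0,0]}
  ]
}}

```text
t: 3.07
position: [0.4907, 0.0694, 0.1005]
tcp_rot: [[0.976, 0.216, -0.0], [0.216, -0.976, -0.0], [-0.0, 0.0, -1.0]]
force: [0.4, -1.2, 0.0]
width: 0.003
grip_force: 0.0
```

Request:
{"fn": "carry_out", "kwargs": {
  "commands": [
    {"travel": [0,0.001,0],"angular": [0,0,0]},
    {"travel": [0,0.002,0],"angular": [0,0,0]},
    {"travel": [0,0.003,0],"angular": [0,0,0]},
    {"travel": [0,0.004,0],"angular": [0,0,0]},
    {"travel": [0,0.005,0],"angular": [0,0,0]}
  ]
}}

```text
t: 3.48
position: [0.4911, 0.0677, 0.1005]
tcp_rot: [[0.976, 0.217, -0.001], [0.217, -0.976, 0.003], [-0.0, -0.003, -1.0]]
force: [-1.9, 7.5, 2.0]
width: -0.0
grip_force: 3.7
```

Request:
{"fn": "carry_out", "kwargs": {
  "commands": [
    {"travel": [0,0.001,0],"angular": [0,0,0]},
    {"travel": [0,0.002,0],"angular": [0,0,0]},
    {"travel": [0,0.003,0],"angular": [0,0,0]},
    {"travel": [0,0.004,0],"angular": [0,0,0]},
    {"travel": [0,0.005,0],"angular": [0,0,0]}
  ]
}}

```text
t: 3.9
position: [0.4922, 0.0627, 0.1005]
tcp_rot: [[0.976, 0.217, -0.0], [0.217, -0.976, 0.001], [-0.0, -0.001, -1.0]]
force: [-0.4, 3.6, 0.4]
width: 0.003
grip_force: 1.6
```

Request:
{"fn": "carry_out", "kwargs": {
  "commands": [
    {"travel": [0,0.001,0],"angular": [0,0,0]},
    {"travel": [0,0.002,0],"angular": [0,0,0]},
    {"travel": [0,0.003,0],"angular": [0,0,0]},
    {"travel": [0,0.004,0],"angular": [0,0,0]},
    {"travel": [0,0.005,0],"angular": [0,0,0]}
  ]
}}

```text
t: 4.32
position: [0.4936, 0.0567, 0.1004]
tcp_rot: [[0.977, 0.215, 0.0], [0.215, -0.977, -0.001], [-0.0, 0.001, -1.0]]
force: [0.5, -0.2, 0.4]
width: -0.002
grip_force: 0.0
```

Request:
{"fn": "carry_out", "kwargs": {
  "commands": [
    {"travel": [0,0.001,0],"angular": [0,0,0]},
    {"travel": [0,0.002,0],"angular": [0,0,0]},
    {"travel": [0,0.003,0],"angular": [0,0,0]},
    {"travel": [0,0.004,0],"angular": [0,0,0]},
    {"travel": [0,0.005,0],"angular": [0,0,0]}
  ]
}}

```text
t: 4.73
position: [0.4943, 0.0537, 0.1005]
tcp_rot: [[0.976, 0.216, 0.0], [0.216, -0.976, -0.0], [-0.0, 0.0, -1.0]]
force: [-0.4, 0.4, -0.2]
width: 0.004
grip_force: 0.0
```

Request:
{"fn": "carry_out", "kwargs": {
  "commands": [
    {"travel": [0,0.001,0],"angular": [0,0,0]},
    {"travel": [0,0.002,0],"angular": [0,0,0]},
    {"travel": [0,0.003,0],"angular": [0,0,0]},
    {"travel": [0,0.004,0],"angular": [0,0,0]},
    {"travel": [0,0.005,0],"angular": [0,0,0]}
  ]
}}

```text
t: 5.15
position: [0.4946, 0.0521, 0.1005]
tcp_rot: [[0.976, 0.217, -0.001], [0.217, -0.976, 0.003], [-0.0, -0.003, -1.0]]
force: [-1.6, 6.9, 1.3]
width: 0.001
grip_force: 3.7
```

Request:
{"fn": "carry_out", "kwargs": {
  "commands": [
    {"travel": [0,0.001,0],"angular": [0,0,0]},
    {"travel": [0,0.002,0],"angular": [0,0,0]},
    {"travel": [0,0.003,0],"angular": [0,0,0]},
    {"travel": [0,0.004,0],"angular": [0,0,0]},
    {"travel": [0,0.005,0],"angular": [0,0,0]}
  ]
}}

```text
t: 5.57
position: [0.4957, 0.0471, 0.1005]
tcp_rot: [[0.976, 0.217, -0.0], [0.217, -0.976, 0.001], [-0.0, -0.001, -1.0]]
force: [-0.9, 3.1, -0.3]
width: -0.005
grip_force: 1.6
```

Request:
{"fn": "carry_out", "kwargs": {
  "commands": [
    {"travel": [0,0.001,0],"angular": [0,0,0]},
    {"travel": [0,0.002,0],"angular": [0,0,0]},
    {"travel": [0,0.003,0],"angular": [0,0,0]},
    {"travel": [0,0.004,0],"angular": [0,0,0]},
    {"travel": [0,0.005,0],"angular": [0,0,0]}
  ]
}}

```text
t: 5.98
position: [0.497, 0.0411, 0.1005]
tcp_rot: [[0.977, 0.215, 0.0], [0.215, -0.977, -0.001], [-0.0, 0.001, -1.0]]
force: [-0.5, -0.8, 0.3]
width: -0.002
grip_force: 0.0
```

Request:
{"fn": "carry_out", "kwargs": {
  "commands": [
    {"travel": [0,0.001,0],"angular": [0,0,0]},
    {"travel": [0,0.002,0],"angular": [0,0,0]},
    {"travel": [0,0.003,0],"angular": [0,0,0]},
    {"travel": [0,0.004,0],"angular": [0,0,0]},
    {"travel": [0,0.005,0],"angular": [0,0,0]}
  ]
}}

```text
t: 6.4
position: [0.4977, 0.0381, 0.1005]
tcp_rot: [[0.976, 0.216, 0.0], [0.216, -0.976, -0.0], [-0.0, 0.0, -1.0]]
force: [0.1, 0.0, -0.1]
width: 0.002
grip_force: 0.0
```

Request:
{"fn": "carry_out", "kwargs": {
  "commands": [
    {"travel": [0,0.001,0],"angular": [0,0,0]},
    {"travel": [0,0.002,0],"angular": [0,0,0]},
    {"travel": [0,0.003,0],"angular": [0,0,0]},
    {"travel": [0,0.004,0],"angular": [0,0,0]},
    {"travel": [0,0.005,0],"angular": [0,0,0]}
  ]
}}

```text
t: 6.82
position: [0.4979, 0.0372, 0.1005]
tcp_rot: [[0.976, 0.217, -0.001], [0.217, -0.976, 0.004], [-0.0, -0.004, -1.0]]
force: [-3.2, 8.5, 1.9]
width: 0.002
grip_force: 4.5
```

Request:
{"fn": "carry_out", "kwargs": {
  "commands": [
    {"travel": [0,0.0005,0],"angular": [0,0,0]},
    {"travel": [0,0.001,0],"angular": [0,0,0]},
    {"travel": [0,0.0015,0],"angular": [0,0,0]},
    {"travel": [0,0.002,0],"angular": [0,0,0]},
    {"travel": [0,0.0025,0],"angular": [0,0,0]}
  ]
}}

```text
t: 7.23
position: [0.4979, 0.0371, 0.1005]
tcp_rot: [[0.976, 0.218, -0.002], [0.218, -0.976, 0.005], [-0.001, -0.006, -1.0]]
force: [-3.6, 11.7, 2.9]
width: 0.001
grip_force: 6.0
```

Home is found: the force rose from 8.5 to 11.7 N with no movement. Now I'll back off, go over the lever and come down on its -y side.

Request:
{"fn": "carry_out", "kwargs": {
  "commands": [
    {"travel": [0,-0.006,0],"angular": [0,0,0]},
    {"travel": [0,-0.0125,0],"angular": [0,0,0]},
    {"travel": [0,-0.0125,-0.02],"angular": [0,0,0]},
    {"travel": [0,-0.0125,-0.045],"angular": [0,0,0]},
    {"travel": [0,-0.0125,-0.0625],"angular": [0,0,0]}
  ]
}}

```text
t: 7.65
position: [0.4972, 0.0416, 0.1516]
tcp_rot: [[0.977, 0.215, 0.001], [0.215, -0.977, -0.001], [0.001, 0.001, -1.0]]
force: [0.8, -0.6, -0.0]
width: 0.002
grip_force: 0.0
```

Request:
{"fn": "carry_out", "kwargs": {
  "commands": [
    {"travel": [0,0,-0.005],"angular": [0,0,0]},
    {"travel": [0,0.02,-0.005],"angular": [0,0,0]},
    {"travel": [0,0.045,-0.005],"angular": [0,0,0]},
    {"travel": [0,0.067,-0.005],"angular": [0,0,0]},
    {"travel": [0,0.067,-0.005],"angular": [0,0,0]}
  ]
}}

```text
t: 8.07
position: [0.5085, -0.0151, 0.1537]
tcp_rot: [[0.978, 0.21, -0.001], [0.21, -0.978, -0.003], [-0.001, 0.002, -1.0]]
force: [-0.2, -1.5, 1.1]
width: 0.001
grip_force: 0.0
```

```bash
python3 - <<'E'
from h import *
s=arm.read_state();print(s["t"],s["position"],s["force"])
crop("side",270,190,200,150,4,"pics/d2.png")
E
```

```text
8.0667 [ 0.50854635 -0.01512617  0.15372716] [-0.21483463 -1.4938102   1.11805522]
```

View pics/d2.png

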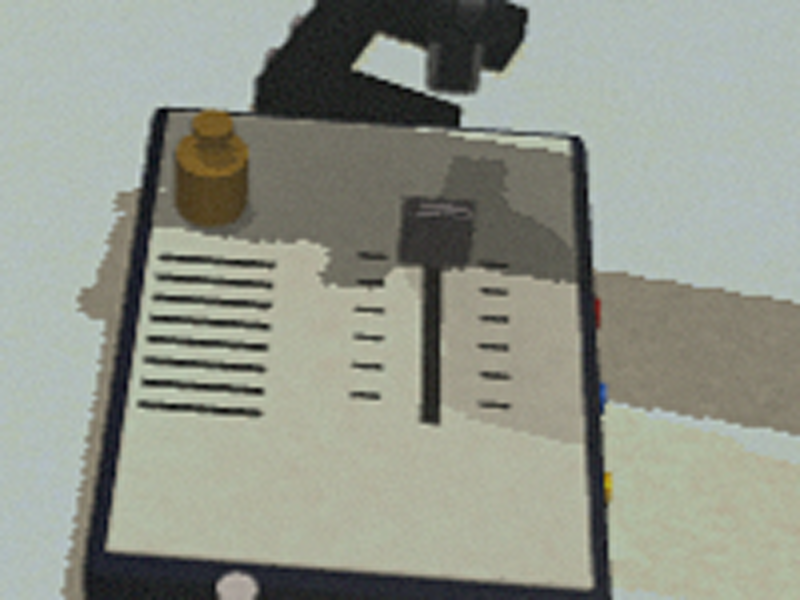

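The lever is home: its base sits on the first tick row at (437,262). The finger is clear on the -y side, so I'll descend.

Request:
{"fn": "carry_out", "kwargs": {
  "commands": [
    {"travel": [0,0,0.0],"angular": [0,0,0]},
    {"travel": [0,0,0.025],"angular": [0,0,0]},
    {"travel": [0,0,0.045],"angular": [0,0,0]},
    {"travel": [0,0,0.06],"angular": [0,0,0]},
    {"travel": [0,0,0.0675],"angular": [0,0,0]}
  ]
}}

```text
t: 8.53
position: [0.507, -0.0092, 0.0987]
tcp_rot: [[0.976, 0.217, -0.003], [0.217, -0.976, 0.0], [-0.003, -0.001, -1.0]]
force: [0.4, 0.7, -0.4]
width: -0.001
grip_force: 0.0
```

Request:
{"fn": "carry_out", "kwargs": {
  "commands": [
    {"travel": [0,-0.001,0],"angular": [0,0,0]},
    {"travel": [0,-0.002,0],"angular": [0,0,0]},
    {"travel": [0,-0.003,0],"angular": [0,0,0]},
    {"travel": [0,-0.004,0],"angular": [0,0,0]},
    {"travel": [0,-0.005,0],"angular": [0,0,0]}
  ]
}}

```text
t: 8.95
position: [0.508, -0.0063, 0.1013]
tcp_rot: [[0.976, 0.216, 0.001], [0.216, -0.976, -0.0], [0.001, 0.001, -1.0]]
force: [0.7, 0.7, -0.0]
width: -0.002
grip_force: 0.0
```

Request:
{"fn": "carry_out", "kwargs": {
  "commands": [
    {"travel": [0,-0.001,0],"angular": [0,0,0]},
    {"travel": [0,-0.002,0],"angular": [0,0,0]},
    {"travel": [0,-0.003,0],"angular": [0,0,0]},
    {"travel": [0,-0.004,0],"angular": [0,0,0]},
    {"travel": [0,-0.005,0],"angular": [0,0,0]}
  ]
}}

```text
t: 9.37
position: [0.5066, -0.0024, 0.1005]
tcp_rot: [[0.977, 0.215, -0.0], [0.215, -0.977, -0.0], [-0.0, 0.0, -1.0]]
force: [0.6, 0.4, -0.2]
width: 0.0
grip_force: 0.0
```

Request:
{"fn": "carry_out", "kwargs": {
  "commands": [
    {"travel": [0,-0.001,0],"angular": [0,0,0]},
    {"travel": [0,-0.002,0],"angular": [0,0,0]},
    {"travel": [0,-0.003,0],"angular": [0,0,0]},
    {"travel": [0,-0.004,0],"angular": [0,0,0]},
    {"travel": [0,-0.005,0],"angular": [0,0,0]}
  ]
}}

```text
t: 9.78
position: [0.5058, 0.0014, 0.1005]
tcp_rot: [[0.976, 0.216, 0.0], [0.216, -0.976, -0.0], [-0.0, 0.0, -1.0]]
force: [0.6, -2.1, -0.2]
width: -0.002
grip_force: 0.8
```

Contact at home is at box y of about -58.3 mm, as expected. I'll push out slowly and count the clicks.

Request:
{"fn": "carry_out", "kwargs": {
  "commands": [
    {"travel": [0,-0.001,0],"angular": [0,0,0]},
    {"travel": [0,-0.002,0],"angular": [0,0,0]},
    {"travel": [0,-0.003,0],"angular": [0,0,0]},
    {"travel": [0,-0.004,0],"angular": [0,0,0]},
    {"travel": [0,-0.005,0],"angular": [0,0,0]}
  ]
}}

```text
t: 10.2
position: [0.5055, 0.0027, 0.1006]
tcp_rot: [[0.977, 0.214, 0.001], [0.214, -0.977, -0.003], [0.0, 0.003, -1.0]]
force: [1.8, -7.1, -0.5]
width: -0.0
grip_force: 3.7
```

Request:
{"fn": "carry_out", "kwargs": {
  "commands": [
    {"travel": [0,-0.001,0],"angular": [0,0,0]},
    {"travel": [0,-0.002,0],"angular": [0,0,0]},
    {"travel": [0,-0.003,0],"angular": [0,0,0]},
    {"travel": [0,-0.004,0],"angular": [0,0,0]},
    {"travel": [0,-0.005,0],"angular": [0,0,0]}
  ]
}}

```text
t: 10.62
position: [0.504, 0.009, 0.1005]
tcp_rot: [[0.977, 0.215, -0.0], [0.215, -0.977, -0.0], [-0.0, 0.0, -1.0]]
force: [0.2, -2.4, 0.9]
width: -0.002
grip_force: 1.1
```

Request:
{"fn": "carry_out", "kwargs": {
  "commands": [
    {"travel": [0,-0.001,0],"angular": [0,0,0]},
    {"travel": [0,-0.002,0],"angular": [0,0,0]},
    {"travel": [0,-0.003,0],"angular": [0,0,0]},
    {"travel": [0,-0.004,0],"angular": [0,0,0]},
    {"travel": [0,-0.005,0],"angular": [0,0,0]}
  ]
}}

```text
t: 11.03
position: [0.5031, 0.0139, 0.1005]
tcp_rot: [[0.976, 0.216, -0.0], [0.216, -0.976, 0.0], [-0.0, -0.0, -1.0]]
force: [0.2, 0.2, -0.4]
width: 0.0
grip_force: 0.0
```

Request:
{"fn": "carry_out", "kwargs": {
  "commands": [
    {"travel": [0,-0.001,0],"angular": [0,0,0]},
    {"travel": [0,-0.002,0],"angular": [0,0,0]},
    {"travel": [0,-0.003,0],"angular": [0,0,0]},
    {"travel": [0,-0.004,0],"angular": [0,0,0]},
    {"travel": [0,-0.005,0],"angular": [0,0,0]}
  ]
}}

```text
t: 11.45
position: [0.5023, 0.017, 0.1005]
tcp_rot: [[0.977, 0.215, 0.0], [0.215, -0.977, -0.0], [-0.0, 0.0, -1.0]]
force: [0.3, -1.8, 0.1]
width: 0.003
grip_force: 0.7
```

Request:
{"fn": "carry_out", "kwargs": {
  "commands": [
    {"travel": [0,-0.001,0],"angular": [0,0,0]},
    {"travel": [0,-0.002,0],"angular": [0,0,0]},
    {"travel": [0,-0.003,0],"angular": [0,0,0]},
    {"travel": [0,-0.004,0],"angular": [0,0,0]},
    {"travel": [0,-0.005,0],"angular": [0,0,0]}
  ]
}}

```text
t: 11.87
position: [0.502, 0.0183, 0.1006]
tcp_rot: [[0.977, 0.214, 0.001], [0.214, -0.977, -0.003], [0.0, 0.003, -1.0]]
force: [2.5, -7.0, 0.2]
width: -0.001
grip_force: 3.7
```

Request:
{"fn": "carry_out", "kwargs": {
  "commands": [
    {"travel": [0,-0.001,0],"angular": [0,0,0]},
    {"travel": [0,-0.002,0],"angular": [0,0,0]},
    {"travel": [0,-0.003,0],"angular": [0,0,0]},
    {"travel": [0,-0.004,0],"angular": [0,0,0]},
    {"travel": [0,-0.005,0],"angular": [0,0,0]}
  ]
}}

```text
t: 12.28
position: [0.5006, 0.0246, 0.1005]
tcp_rot: [[0.977, 0.215, 0.0], [0.215, -0.977, -0.0], [-0.0, 0.0, -1.0]]
force: [1.6, -1.7, -0.7]
width: -0.006
grip_force: 1.1
```

First click done (snap at about y 0.0095) and second push under way. The pattern repeats every 16 mm.

Request:
{"fn": "carry_out", "kwargs": {
  "commands": [
    {"travel": [0,-0.001,0],"angular": [0,0,0]},
    {"travel": [0,-0.002,0],"angular": [0,0,0]},
    {"travel": [0,-0.003,0],"angular": [0,0,0]},
    {"travel": [0,-0.004,0],"angular": [0,0,0]},
    {"travel": [0,-0.005,0],"angular": [0,0,0]}
  ]
}}

```text
t: 12.7
position: [0.4996, 0.0295, 0.1004]
tcp_rot: [[0.976, 0.216, -0.0], [0.216, -0.976, 0.0], [-0.0, -0.001, -1.0]]
force: [0.8, 0.2, 0.3]
width: -0.003
grip_force: 0.0
```

Request:
{"fn": "carry_out", "kwargs": {
  "commands": [
    {"travel": [0,-0.001,0],"angular": [0,0,0]},
    {"travel": [0,-0.002,0],"angular": [0,0,0]},
    {"travel": [0,-0.003,0],"angular": [0,0,0]},
    {"travel": [0,-0.004,0],"angular": [0,0,0]},
    {"travel": [0,-0.005,0],"angular": [0,0,0]}
  ]
}}

```text
t: 13.12
position: [0.4989, 0.0327, 0.1005]
tcp_rot: [[0.976, 0.216, 0.0], [0.216, -0.976, -0.0], [-0.0, 0.0, -1.0]]
force: [1.1, -0.6, 0.5]
width: -0.001
grip_force: 0.7
```

Request:
{"fn": "carry_out", "kwargs": {
  "commands": [
    {"travel": [0,-0.001,0],"angular": [0,0,0]},
    {"travel": [0,-0.002,0],"angular": [0,0,0]},
    {"travel": [0,-0.003,0],"angular": [0,0,0]},
    {"travel": [0,-0.004,0],"angular": [0,0,0]},
    {"travel": [0,-0.005,0],"angular": [0,0,0]}
  ]
}}

```text
t: 13.53
position: [0.4986, 0.034, 0.1006]
tcp_rot: [[0.977, 0.214, 0.001], [0.214, -0.977, -0.003], [0.0, 0.003, -1.0]]
force: [1.9, -7.4, -0.5]
width: 0.002
grip_force: 3.7
```

Request:
{"fn": "carry_out", "kwargs": {
  "commands": [
    {"travel": [0,-0.001,0],"angular": [0,0,0]},
    {"travel": [0,-0.002,0],"angular": [0,0,0]},
    {"travel": [0,-0.003,0],"angular": [0,0,0]},
    {"travel": [0,-0.004,0],"angular": [0,0,0]},
    {"travel": [0,-0.005,0],"angular": [0,0,0]}
  ]
}}

```text
t: 13.95
position: [0.4972, 0.0402, 0.1005]
tcp_rot: [[0.977, 0.215, 0.0], [0.215, -0.977, -0.0], [-0.0, 0.0, -1.0]]
force: [0.7, -1.0, 0.0]
width: 0.001
grip_force: 1.1
```

Second click passed and third push under way. One gentle 3 mm step should bring the snap.

Request:
{"fn": "carry_out", "kwargs": {
  "commands": [
    {"travel": [0,-0.001,0],"angular": [0,0,0]},
    {"travel": [0,-0.002,0],"angular": [0,0,0]},
    {"travel": [0,-0.003,0],"angular": [0,0,0]},
    {"travel": [0,-0.0037,0],"angular": [0,0,0]},
    {"travel": [0,-0.0037,0],"angular": [0,0,0]}
  ]
}}

```text
t: 14.37
position: [0.4964, 0.0442, 0.1005]
tcp_rot: [[0.976, 0.216, -0.0], [0.216, -0.976, 0.001], [-0.0, -0.001, -1.0]]
force: [-0.2, -0.4, 0.3]
width: 0.001
grip_force: 0.0
```

It snapped: the force is gone and the finger is clear. I'll back off, rise and check.

Request:
{"fn": "carry_out", "kwargs": {
  "commands": [
    {"travel": [0,0.005,0],"angular": [0,0,0]},
    {"travel": [0,0.015,0],"angular": [0,0,0]},
    {"travel": [0,0.025,0],"angular": [0,0,0]},
    {"travel": [0,0.03,-0.02],"angular": [0,0,0]},
    {"travel": [0,0.03,-0.06],"angular": [0,0,0]}
  ]
}}

```text
t: 14.78
position: [0.4991, 0.0173, 0.1455]
tcp_rot: [[0.977, 0.213, -0.008], [0.213, -0.977, 0.0], [-0.008, -0.002, -1.0]]
force: [0.1, -0.0, 0.1]
width: 0.0
grip_force: 0.0
```

Request:
{"fn": "carry_out", "kwargs": {
  "commands": [
    {"travel": [0,0,-0.03],"angular": [0,0,0]},
    {"travel": [0,0.03,-0.07],"angular": [0,0,0]},
    {"travel": [0,0.07,-0.1],"angular": [0,0,0]},
    {"travel": [0,0.11,-0.12],"angular": [0,0,0]},
    {"travel": [0,0.13,-0.12],"angular": [0,0,0]}
  ]
}}

```text
t: 15.2
position: [0.5264, -0.0877, 0.2486]
tcp_rot: [[0.978, 0.21, 0.007], [0.21, -0.978, -0.004], [0.006, 0.005, -1.0]]
force: [0.2, -0.5, -0.1]
width: -0.001
grip_force: 0.0
```

```bash
python3 - <<'E'
from h import *
s=arm.read_state();print(s["t"],s["position"],s["force"])
im=vision.snapshot("side");crop("side",270,170,200,150,4,"pics/d3.png",im)
E
```

```text
15.2 [ 0.5263657  -0.08770002  0.24860924] [ 0.19288146 -0.53317176 -0.11178127]
```

View pics/d3.png

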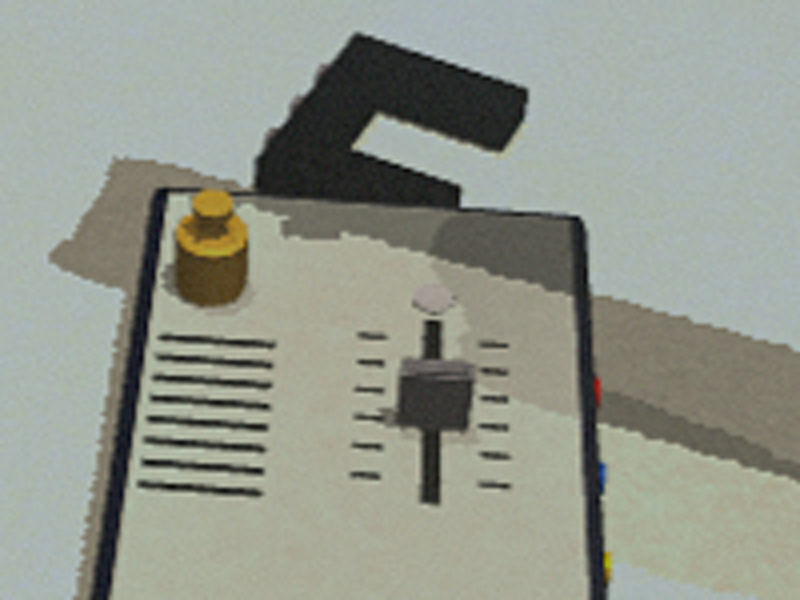

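The lever's top centre is at (436,366) against a predicted (437,363) for the third click. Its base sits on the fourth tick row, counting home as the first. The weight and gate are unmoved and the arm is clear, so I'll hand in.

```bash
python3 -c "
from cell import arm
print(arm.sign_off())"
```

```text
the job is handed in; nothing more can be done
None
```

The lever was pushed fully home, then out three clicks, and rests at the third; the arm is clear, the weight and gate look unmoved, I never worked near the stand (not re-checked by camera), and the job is handed in at about 15 s.

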